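# Crank the screw-jack stick rest up level with the pillar rest

### The job

A finished walking stick is to be laid across the two V-shaped rests, so they must be level. Take the crank by its wooden grip, fit its hub fully down over the pinned top of the screw jack's shaft, and wind it clockwise until the jack's V rest is level with the V rest on the fixed pillar beside it. Leave the crank standing on the shaft.

Things in the scene. Friction and masses are not known exactly. Their poses are not given: they have to be found in the camera images.
- crank: Loose steel crank, 0.26 kg, standing on its hub (sizes in mm). Origin: centre of hub's underside, z up, x along the arm. Hub 42 wide, 34 high, bore 26, lowest 18 slotted 16 wide along y. Arm tops at 42 (hub cap 47). Grip: upright wooden cylinder 24 wide at x = 65, z 46 to 104 (pin end 107); it turns stiffly on its axle, so a hand may keep its direction as it circles. Not the T-key.
- drive (a point): On the jack screw's axis, on the 46 mm flange where the hub stands when fitted, 135 mm up; turns with the screw. Shaft 20 wide, 30 high (mm), tapered top; cross pin along y, 38 mm long, 8 thick, centre 8 above. Hub slides on with its y along the pin either way, within 15 deg and 3 mm, then has 15 deg play. Clockwise from above lifts the rest 36 mm a turn, 0.1 N m, over 1.5 turns; stays put.
- saddle (a point): Bottom of the V in the jack's wooden V rest (68 mm wide, horn tops 20 mm above this point), on the arm of the jack's carriage, 125 mm to one side of the screw. It moves straight up and down as the screw turns; z up.
- pillar_v (a point): Bottom of the V in the like wooden V rest on the fixed round steel pillar (32 mm across), standing alone past the jack's rest, in line with it. It gives the height to reach: 20 to 52 mm above the jack rest's start. z up.

How it is judged:
By the outcome, as a careful person would: the job done as asked, in the order asked, and still so for the second after the job is handed in, with the robot touching nothing.
It also fails if it takes over 64 s, if anything falls off the work surface, if the arm or the gripper's body presses on something with over 40 N, if the wrist force passes 120 N, or if a joint passes its speed limit or range.

### The arm

A 6-joint arm with a two-finger parallel gripper is mounted at the origin on the work surface. World frame = base frame: x ahead of the robot, y to its left, z up, the work surface at z = 0. Lengths are in m, angles in rad, forces in N, time in s.
With the tool pointing down it reaches from about 0.4 to 0.825 m from the base axis. Payload 7 kg.
Tool frame: the origin (TCP) lies on the centre line of the jaws, within the pads' length; the fingertips stand 22 mm ahead of it and the grasp point (between the pads) lies 3 mm ahead of it; z points along the fingers, y is the line along which they close (so a half turn about z gives the same grasp; the last joint's range is limited). The gripper opens to 88 mm and grips with 3 to 60 N. Pads are 19 mm wide; open, the fingers measure 130 mm over their backs; the gripper's body (78 mm by 193 mm) begins 47 mm behind the grasp point.
Start: joints at [-0.975, 0.359, 0.012, 0, -1.224, -0.288], TCP at [0.204, -0.643, 0.249] pointing down, gripper open.
Joint ranges: [-3.07, 3.07], [-1.43, 2.12], [-1.02, 1.25], [-3.03, 1.67], [-3.05, -0], [-3.03, 3.03]. Speed limits (rad/s): [2.39, 2.39, 3.01, 3.14, 3.14, 3.14].

### API

Orientations are given as [roll, pitch, yaw] about the fixed x, y, z axes, in that order (R = Rz(yaw) Ry(pitch) Rx(roll)).
In Python, from station import monitor, viewer, order gives the robot as it stands. The module is installed in compiled form; this text tells all that it offers.
- The arm moves only by the tool servo_tool, never from a script. Its argument "targets" is a list of rows, each an object with "angular": the turn, a rotation vector about the tool's x, y, z in degrees, a list of three; "xyz": the shift along the tool's x, y, z in cm, a list of three; "claw": the finger opening in cm, from 0 to 8.76. A call has 1 to 20 rows; each row shifts and turns the commanded pose from where the row before left it, along the tool's axes as they then stand; what a row does not reach is not made up. A row lasts 1/10 s, in which the tool goes at most 50 mm and 8.59 degrees, less where a joint would pass 70% of its speed; a pose out of reach is approached as far as the arm can. A call is refused whole if a number of a shift passes 5 or a number of a turn 8.59, either way. A call with a gripper value outside its range is refused whole. The fingers move at their own pace and stop on an object; "force" is the grip in N (left out, the last holds). Time passes only in rows, so rows that do not move let the fingers close. It gives the time, the measured TCP pose, the force, the opening and the grip force at its end, in the units of the state.
- monitor.get_state(): the state, without advancing time (a new reading comes with each control period).
- viewer.grab_frame(name): name is "scene" or "top" or "wrist"; returns a dict with "color" (384x512x3 uint8, blue, green, red), "fovy" (degrees; the focal length in pixels is half the picture's height over the tangent of half this angle, whatever the lens; pixels are square), "cx", "cy" (the principal point, pixels), "k1" (the pictures are not rectified: a ray, as slopes to the right and down, at radius r is drawn at 1 + k1 r^2 times it, then the intrinsics apply), "R" (3x3) and "t" (3): a world point X has camera coordinates R X + t. Camera axes: x right, y down, z forward; pixel columns grow to the right and rows downward; lengths in m; the calibration is good to about 2 mm. A picture is of the moment at which its call begins. There is no depth.
- order.job_done(): hands the job in; it is judged then, once.
The state is a dict: "t": time; "q": joint angles; "qd": joint speeds; "joint_efforts": joint torques, N m; "eef_pos": TCP position; "ee_rot": TCP orientation; "force": force on the tool from outside, world axes, zero at the start; "moment": the same for the moment, N m; "width": finger opening in m; "gripper_force": force on a finger pad.
Only numpy, scipy, OpenCV 4.12 (cv2) and the standard library are available. Lean on these libraries where they do the work, as an engineer would, in place of code of your own. Each camera call takes 0.05 s, during which the arm holds its last target. There are 200 camera calls.

## Working session

There is one attempt and no reset: what is moved stays moved. The work goes in short steps, Python scripts to look and compute and a tool call to move; the robot and the scene stay as the last step left them, time stands still between calls to the robot, and variables do not carry over. Pictures are saved under pics/ and viewed, at most 12 in all, crops included, and the job is handed in when it is done.

Besides the shell and the picture viewer there is one more tool, called after ">>>" by a JSON object that holds its "op" and its "data". servo_tool: Moves the arm, as the interface text tells. Its arguments: {"type":"object","properties":{"targets":{"type":"array"},"force":{"type":"number"}},"required":["targets"]}

```bash
mkdir -p pics; cat > h.py <<'E'
import numpy as np, cv2
from station import monitor, viewer, order
def grab(n,save=None):
    f=viewer.grab_frame(n)
    if save: cv2.imwrite('pics/'+save,f['color'])
    return f
def fl(f): return 192/np.tan(np.radians(f['fovy'])/2)
def ray(f,u,v):
    F=fl(f); d=np.array([(u-f['cx'])/F,(v-f['cy'])/F]); s=d.copy()
    for _ in range(20): s=d/(1+f['k1']*(s@s))
    R=np.array(f['R']);t=np.array(f['t'])
    w=R.T@np.array([s[0],s[1],1]); return -R.T@t, w/np.linalg.norm(w)
def onz(f,u,v,z):
    o,d=ray(f,u,v); return o+d*(z-o[2])/d[2]
def proj(f,X):
    c=np.array(f['R'])@np.array(X)+np.array(f['t']); s=c[:2]/c[2]; s=s*(1+f['k1']*(s@s))
    return s*fl(f)+[f['cx'],f['cy']]
def tri(*fuv):
    A=np.zeros((3,3));b=np.zeros(3);L=[]
    for f,u,v in fuv:
        o,d=ray(f,u,v);P=np.eye(3)-np.outer(d,d);A+=P;b+=P@o;L.append((o,d))
    X=np.linalg.solve(A,b); return X,[np.linalg.norm((np.eye(3)-np.outer(d,d))@(X-o)) for o,d in L]
E
python3 - <<'E'
from h import *
a=grab('scene');b=grab('top')
import pickle;pickle.dump((a,b),open('f0.pkl','wb'))
cv2.imwrite('pics/s0.png',cv2.resize(a['color'],(800,600),interpolation=cv2.INTER_CUBIC))
cv2.imwrite('pics/t0.png',cv2.resize(b['color'],(800,600),interpolation=cv2.INTER_CUBIC))
for f in(a,b):print(f['fovy'],f['k1'],-np.array(f['R']).T@f['t'])
print(monitor.get_state())
E
```

```text
46.158995826315675 -0.019429972155476885 [ 1.30681017 -0.080597    0.87881091]
44.15921143085607 -0.09460837602425304 [0.39576729 0.03805741 1.21685455]
{'t': 0.1, 'q': array([-9.74886374e-01,  3.59327113e-01,  1.11527039e-02, -2.95611321e-04,
       -1.22409907e+00, -2.88108049e-01]), 'qd': array([-0.00120038, -0.00210847,  0.00185412, -0.00074697,  0.0013662 ,
       -0.00033526]), 'joint_efforts': array([-2.02739117e-03, -5.84160054e+01,  2.93750542e+01,  7.01547012e+00,
        1.01073092e-02, -7.78830713e-05]), 'eef_pos': array([ 0.20435779, -0.64289982,  0.24771198]), 'ee_rot': array([ 3.14009742e+00, -1.53299263e-04, -2.83389129e+00]), 'force': array([-0.51181934,  0.21498307, -0.17720651]), 'moment': array([-0.01047256,  0.061124  , -0.05528629]), 'gripper_force': 0.0, 'width': 0.08770015488086577}
```

View pics/s0.png

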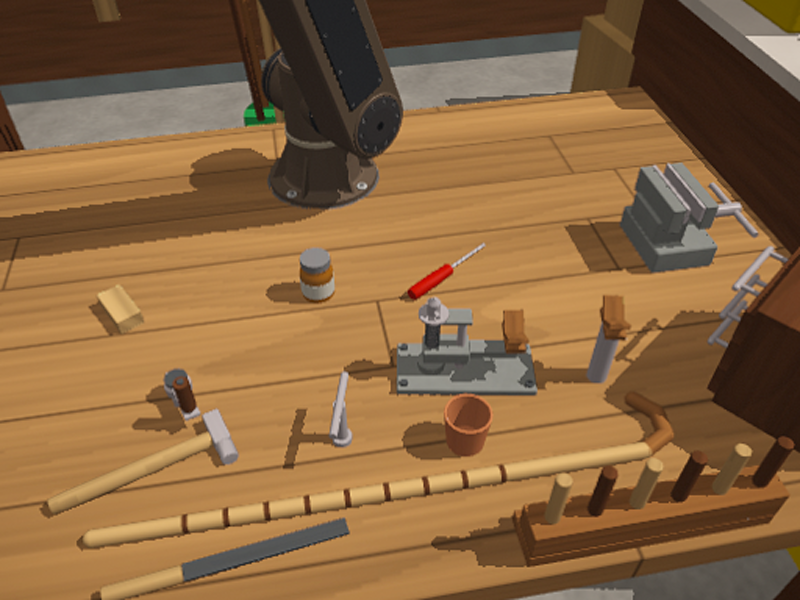

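View pics/t0.png

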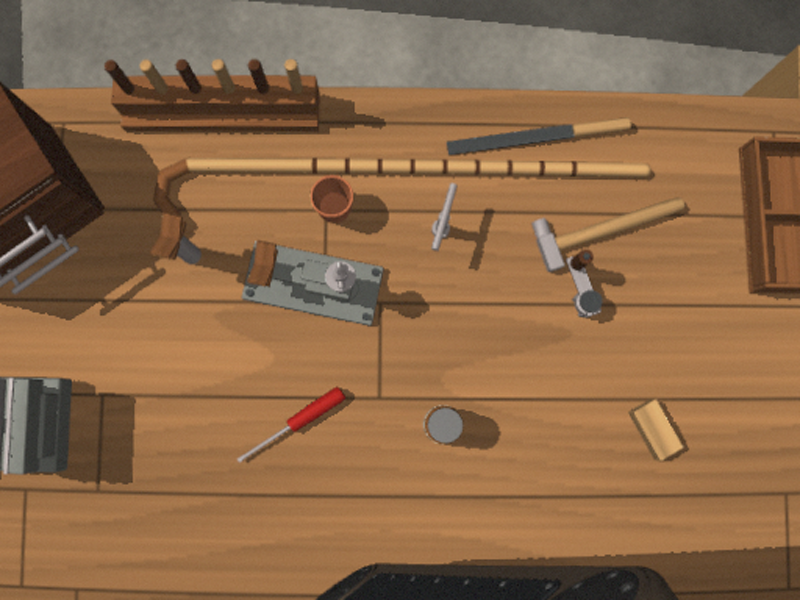

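Scene (800 px scale): crank hub (176,378), grip (184,395); jack shaft top (433,303), jack V (513,325), pillar V (612,312). Top: hub (588,302), grip (582,262), shaft (341,272). Zooming in.

```bash
python3 - <<'E'
from h import *
import pickle;a,b=pickle.load(open('f0.pkl','rb'))
s=lambda u:u*.64
print('hub',onz(b,588*.64,302*.64,.034),'grip',onz(b,582*.64,262*.64,.107),'shaft',onz(b,341*.64,272*.64,.165),tri((b,341*.64,272*.64),(a,433*.64,300*.64)))
print('pillar',tri((b,168*.64,240*.64),(a,612*.64,318*.64)),'saddle',tri((b,263*.64,263*.64),(a,514*.64,322*.64)))
def c(f,x,y,w,h,k):return cv2.resize(f['color'][y:y+h,x:x+w],(w*k,h*k),interpolation=cv2.INTER_CUBIC)
m=np.zeros((600,800,3),np.uint8)
m[:280,:400]=c(a,250,180,100,70,4);m[:280,400:]=c(a,320,180,100,70,4)
m[300:580,:400]=c(b,160,150,100,70,4);m[300:580,400:600]=c(b,350,150,50,70,4);m[300:580,600:]=c(a,95,225,50,70,4)
cv2.imwrite('pics/c0.png',m)
E
```

```text
hub [ 0.56661359 -0.28950231  0.034     ] grip [ 0.61832663 -0.26197092  0.107     ] shaft [0.5888591  0.10498606 0.165     ] (array([0.58958497, 0.10664053, 0.16255642]), [np.float64(0.001517635841803728), np.float64(0.0015176358418036726)])
pillar (array([0.64280895, 0.36985759, 0.12900771]), [np.float64(0.000662507348709604), np.float64(0.0006625073487094319)]) saddle (array([0.61139856, 0.22831461, 0.11525132]), [np.float64(0.001396294575637511), np.float64(0.0013962945756376187)])
```

View pics/c0.png

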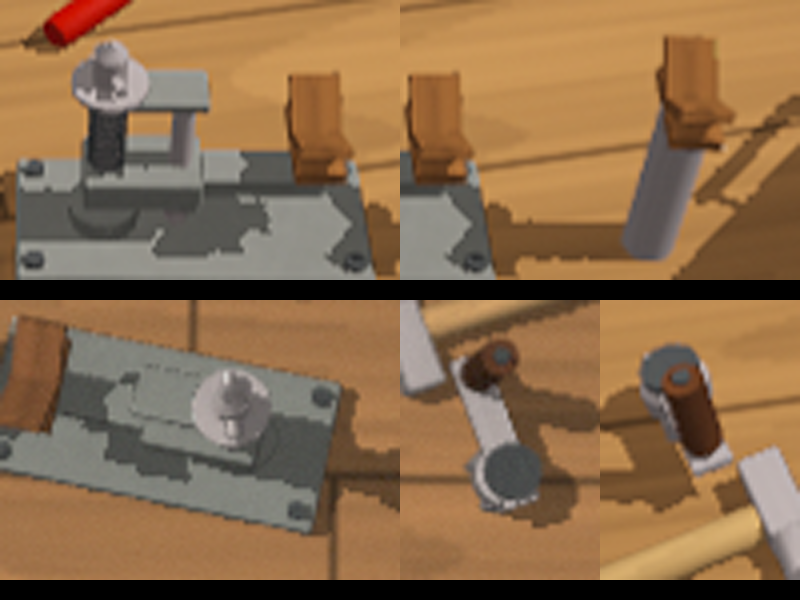

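```bash
python3 - <<'E'
from h import *
import pickle;a,b=pickle.load(open('f0.pkl','rb'))
g=onz(b,375.75,163.75,.107);h=onz(b,377.75,192.5,.047)
print('grip',g,'hub',h,np.linalg.norm((g-h)[:2]),np.degrees(np.arctan2(*(g-h)[1::-1])))
print('flange',onz(b,160+231/4,150+107/4,.135))
from scipy.spatial.transform import Rotation as Ro
w=grab('wrist');s=monitor.get_state()
T=Ro.from_euler('xyz',s['ee_rot']).as_matrix()
R=np.array(w['R']);c=-R.T@w['t']
print('cam in tool',T.T@(c-s['eef_pos']),'axes in tool (cols x,y,z)\n',T.T@R.T,w['fovy'],w['k1'],w['cx'],w['cy'],'\nT',T)
E
```

```text
grip [ 0.62807796 -0.27031446  0.107     ] hub [ 0.56674942 -0.28963096  0.047     ] 0.06429866320633781 17.48273612148166
flange [0.58806242 0.1079269  0.135     ]
cam in tool [ 0.07307932  0.00071815 -0.13680925] axes in tool (cols x,y,z)
 [[-2.65970860e-04 -9.62842983e-01 -2.70061695e-01]
 [ 9.99999964e-01 -2.66400132e-04 -3.50636666e-05]
 [-3.81836657e-05 -2.70061694e-01  9.62843019e-01]] 65.64660507671019 0.010370864755826667 256.03995928859985 192.26526999098928 
T [[-9.53019919e-01 -3.02907209e-01 -5.07408861e-04]
 [-3.02907605e-01  9.53019219e-01  1.16217439e-03]
 [ 1.31539397e-04  1.26127334e-03 -9.99999196e-01]]
```

>>> {"op": "servo_tool", "data": {"targets": [{"angular": [0,0,-8.5],"xyz": [0,0,-1],"claw": 8.7},{"angular": [0,0,-8.5],"xyz": [0,0,-1],"claw": 8.7},{"angular": [0,0,-8.5],"xyz": [0,0,-1],"claw": 8.7},{"angular": [0,0,-8.5],"xyz": [0,0,-1],"claw": 8.7},{"angular": [0,0,-8.5],"xyz": [0,0,-1],"claw": 8.7},{"angular": [0,0,-8.5],"xyz": [0,0,-1],"claw": 8.7},{"angular": [0,0,-8.5],"xyz": [0,0,-1],"claw": 8.7},{"angular": [0,0,-8.5],"xyz": [0,0,-1],"claw": 8.7},{"angular": [0,0,-8.5],"xyz": [0,0,-0.5],"claw": 8.7},{"angular": [0,0,-8.5],"xyz": [0,0,0],"claw": 8.7},{"angular": [0,0,-4.9],"xyz": [0,0,0],"claw": 8.7}]}}

```text
t: 1.25
eef_pos: [0.2045, -0.6432, 0.3334]
ee_rot: [-3.141, 0.0, -1.259]
force: [0.1, -0.4, 0.3]
width: 0.087
gripper_force: 0.0
```

>>> {"op": "servo_tool", "data": {"targets": [{"angular": [0,0,0],"xyz": [-2,-2,0],"claw": 8.7},{"angular": [0,0,0],"xyz": [-3.3,-3.3,0],"claw": 8.7},{"angular": [0,0,0],"xyz": [-3.3,-3.3,0],"claw": 8.7},{"angular": [0,0,0],"xyz": [-3.3,-3.3,0],"claw": 8.7},{"angular": [0,0,0],"xyz": [-3.3,-3.3,0],"claw": 8.7},{"angular": [0,0,0],"xyz": [-3.3,-3.3,0],"claw": 8.7},{"angular": [0,0,0],"xyz": [-3.3,-3.3,0],"claw": 8.7},{"angular": [0,0,0],"xyz": [-3.3,-3.3,0],"claw": 8.7},{"angular": [0,0,0],"xyz": [-3.3,-3.3,0],"claw": 8.7},{"angular": [0,0,0],"xyz": [-3.3,-3.3,0],"claw": 8.7},{"angular": [0,0,0],"xyz": [-3.3,-3.3,0],"claw": 8.7},{"angular": [0,0,0],"xyz": [-3.3,-3.3,0],"claw": 8.7},{"angular": [0,0,0],"xyz": [-3.3,-3.3,0],"claw": 8.7},{"angular": [0,0,0],"xyz": [-3.3,-3.3,0],"claw": 8.7},{"angular": [0,0,0],"xyz": [-3.3,-3.3,0],"claw": 8.7},{"angular": [0,0,0],"xyz": [-3.3,-3.3,0],"claw": 8.7},{"angular": [0,0,0],"xyz": [-3.3,-3.3,0],"claw": 8.7},{"angular": [0,0,0],"xyz": [-3.3,-3.3,0],"claw": 8.7},{"angular": [0,0,0],"xyz": [-2,-1,0],"claw": 8.7},{"angular": [0,0,0],"xyz": [0,0,0],"claw": 8.7}]}}

```text
t: 3.25
eef_pos: [0.5873, 0.1106, 0.3321]
ee_rot: [3.14, 0.0, -1.262]
force: [0.0, -0.0, 0.5]
width: 0.0869
gripper_force: 0.0
```

```bash
python3 - <<'E'
from h import *
import pickle
w=grab('wrist');a=grab('scene');b=grab('top');pickle.dump((w,a,b),open('f1.pkl','wb'))
m=np.zeros((600,800,3),np.uint8)
m[:]=cv2.resize(w['color'],(800,600),interpolation=cv2.INTER_CUBIC)
cv2.imwrite('pics/w1.png',m)
print(proj(w,[.588,.108,.135]))
E
```

```text
[255.5145094  171.74438264]
```

View pics/w1.png

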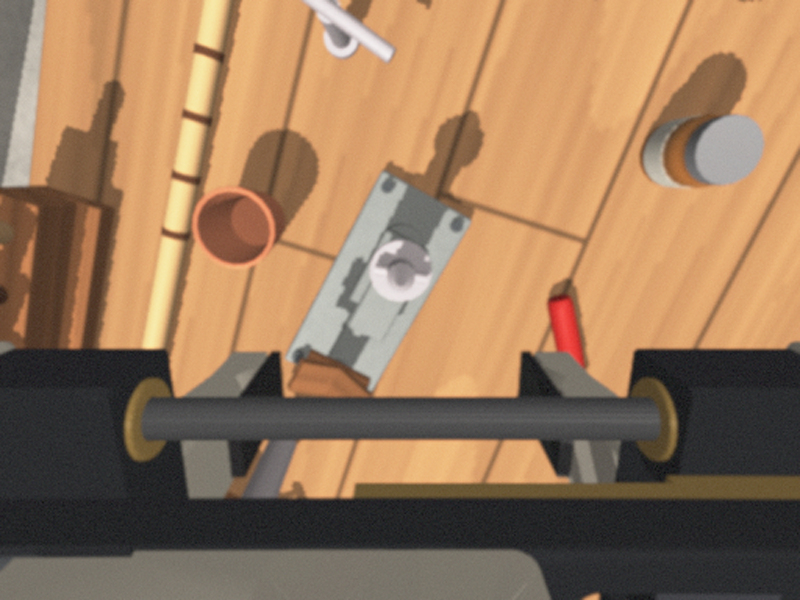

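The wrist view shows the jack flange centred at (400,270), jack V at (328,375). Zooming on the flange for the pin.

```bash
python3 - <<'E'
from h import *
import pickle
w,a,b=pickle.load(open('f1.pkl','rb'))
c=w['color'][140:205,220:295].copy()
c=cv2.createCLAHE(2,(2,2)).apply(cv2.cvtColor(c,cv2.COLOR_BGR2GRAY))
cv2.imwrite('pics/w1c.png',cv2.resize(c,(600,520),interpolation=cv2.INTER_CUBIC))
E
```

```text
(no output)
```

View pics/w1c.png

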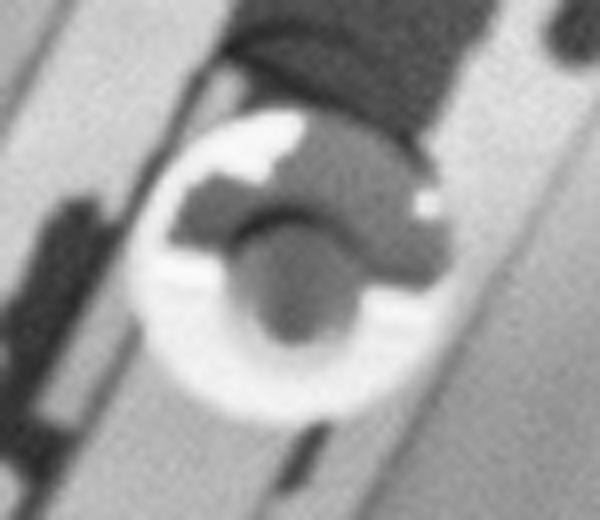

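```bash
python3 - <<'E'
from h import *
import pickle
w,a,b=pickle.load(open('f1.pkl','rb'))
P=lambda u,v,z:onz(w,220+u/8,140+v/8,z)
for p,q,z in(((170,245),(430,293),.146),((165,262),(440,303),.14)):
    d=P(*p,z)-P(*q,z);print(np.degrees(np.arctan2(d[1],d[0])),np.linalg.norm(d))
print('flange c',P(292,265,.135),'shafttop',P(297,290,.165))
g=cv2.cvtColor(b['color'],cv2.COLOR_BGR2GRAY)
# gradient profile: pin shadow boundary by row intensity
gw=cv2.cvtColor(w['color'],cv2.COLOR_BGR2GRAY)[168:182,236:278]
print('\n'.join(' '.join('%3d'%x for x in r) for r in gw))
print(monitor.get_state()['ee_rot'])
E
```

```text
6.972746928983711 0.03665385610552458
8.976166354233436 0.0393148470455607
flange c [0.58643617 0.10919306 0.135     ] shafttop [0.58687216 0.10611779 0.165     ]
162 200 220 221 202 173 150 137 132 134 132 130 129 114 101  94  94 106 110 122 121 120 114 113 116 117 119 127 137 143 142 139 141 140 143 138 143 149 150 158 171 181
178 206 221 218 191 158 146 141 133 131 129 125 119 106 100 111 114 119 133 133 135 131 130 130 129 125 118 120 130 137 140 143 142 142 141 142 141 144 145 156 171 183
188 213 222 217 199 176 163 160 150 141 141 134 119 112 120 132 136 135 138 137 134 136 134 136 137 134 124 120 127 130 137 142 142 136 140 139 141 140 144 155 169 180
196 217 224 222 214 204 195 189 183 173 167 152 133 127 137 148 145 144 136 137 138 134 137 137 137 141 136 131 126 134 137 140 137 142 138 137 141 142 139 149 170 177
200 218 225 228 229 227 223 219 217 212 200 177 152 141 149 154 147 144 136 137 133 138 137 139 139 142 144 137 137 134 134 137 139 139 139 137 136 140 144 153 168 182
199 217 225 231 235 236 233 233 231 229 224 200 167 157 153 153 149 141 140 134 135 136 137 137 1
[... 764 characters left out ...]
28 228 227 228 228 223 215 195 184 179 176 162 151 141 134 132 138 140 144 149 154 157 159 170 202 224 230 229 230 228 227 225 223 219 210 193 183
178 194 215 226 227 228 226 229 227 226 224 218 201 191 185 182 165 151 143 136 139 137 139 142 151 159 165 166 178 205 223 229 230 231 230 231 230 228 219 202 190 181
171 180 205 223 226 226 227 228 227 225 226 219 208 195 192 192 178 161 142 139 134 140 141 153 161 166 168 173 187 211 222 225 226 225 227 227 228 225 214 198 184 179
160 169 205 223 228 227 228 226 226 226 225 222 213 209 198 196 190 171 157 141 141 141 146 163 172 179 177 181 198 218 224 223 223 223 222 224 224 222 209 191 182 173
[ 3.14094751e+00 -1.60205053e-04 -1.26453169e+00]
```

Pin lies at about 7° from world x, axis at (0.587, 0.108). Now to the crank.

>>> {"op": "servo_tool", "data": {"targets": [{"angular": [0,0,0],"xyz": [3,0.6,0],"claw": 8.7},{"angular": [0,0,0],"xyz": [4.6,0.9,0],"claw": 8.7},{"angular": [0,0,0],"xyz": [4.6,0.9,0],"claw": 8.7},{"angular": [0,0,0],"xyz": [4.6,0.9,0],"claw": 8.7},{"angular": [0,0,0],"xyz": [4.6,0.9,0],"claw": 8.7},{"angular": [0,0,0],"xyz": [4.6,0.9,0],"claw": 8.7},{"angular": [0,0,0],"xyz": [4.6,0.9,0],"claw": 8.7},{"angular": [0,0,0],"xyz": [4,0.9,0],"claw": 8.7},{"angular": [0,0,0],"xyz": [3,0.7,3],"claw": 8.7},{"angular": [0,0,0],"xyz": [0,0,3],"claw": 8.7},{"angular": [0,0,0],"xyz": [0,0,3],"claw": 8.7},{"angular": [0,0,0],"xyz": [0,0,0],"claw": 8.7}]}}

```text
t: 4.6
eef_pos: [0.6244, -0.2743, 0.2392]
ee_rot: [3.135, 0.004, -1.267]
force: [-0.4, -0.2, -0.8]
width: 0.0871
gripper_force: 0.0
```

```bash
python3 - <<'E'
from h import *
w=grab('wrist')
print(monitor.get_state()['eef_pos'],monitor.get_state()['ee_rot'])
for p in([.6287,-.2701,.107],[.5667,-.2896,.047]):
    u=proj(w,p);print(u);cv2.drawMarker(w['color'],tuple(int(round(x)) for x in u),(0,255,0),0,12)
cv2.imwrite('pics/w2.png',cv2.resize(w['color'],(800,600),interpolation=cv2.INTER_CUBIC))
E
```

```text
[ 0.62589413 -0.27453168  0.24230354] [ 3.13824880e+00  1.63604913e-03 -1.26639156e+00]
[249.18239234 191.01790888]
[307.36508776 176.45853947]
```

View pics/w2.png

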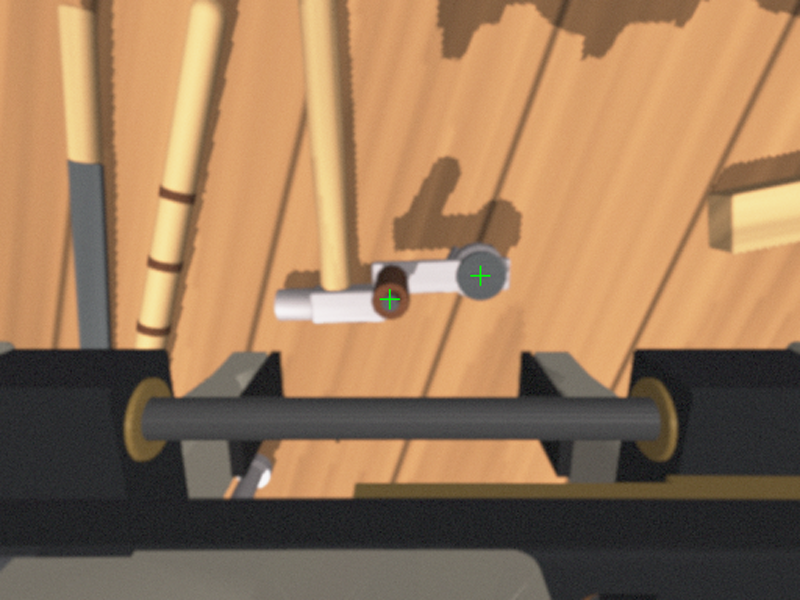

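>>> {"op": "servo_tool", "data": {"targets": [{"angular": [0,0,0],"xyz": [-0.3,-0.4,3],"claw": 8.7},{"angular": [0,0,0],"xyz": [0,0,4],"claw": 8.7},{"angular": [0,0,0],"xyz": [0,0,4],"claw": 8.7},{"angular": [0,0,0],"xyz": [0,0,3],"claw": 8.7},{"angular": [0,0,0],"xyz": [0,0,1.6],"claw": 8.7},{"angular": [0,0,0],"xyz": [0,0,0],"claw": 8.7},{"angular": [0,0,0],"xyz": [0,0,0],"claw": 8.7}]}}

```text
t: 5.35
eef_pos: [0.632, -0.27, 0.0899]
ee_rot: [-3.139, -0.002, -1.264]
force: [0.8, -0.1, 0.5]
width: 0.0867
gripper_force: 0.0
```

>>> {"op": "servo_tool", "data": {"targets": [{"angular": [0,0,0],"xyz": [0,0,0],"claw": 4},{"angular": [0,0,0],"xyz": [0,0,0],"claw": 3},{"angular": [0,0,0],"xyz": [0,0,0],"claw": 2},{"angular": [0,0,0],"xyz": [0,0,0],"claw": 1.5},{"angular": [0,0,0],"xyz": [0,0,0],"claw": 1.5},{"angular": [0,0,0],"xyz": [0,0,0],"claw": 1.5},{"angular": [0,0,0],"xyz": [0,0,0],"claw": 1.5},{"angular": [0,0,0],"xyz": [0,0,0],"claw": 1.5}], "force": 40}}

```text
t: 6.15
eef_pos: [0.6306, -0.2695, 0.0875]
ee_rot: [3.141, 0.0, -1.265]
force: [0.7, 0.2, 1.0]
width: 0.0286
gripper_force: 0.0
```

>>> {"op": "servo_tool", "data": {"targets": [{"angular": [0,0,0],"xyz": [0,0,0],"claw": 1.5},{"angular": [0,0,0],"xyz": [0,0,0],"claw": 1.5},{"angular": [0,0,0],"xyz": [0,0,0],"claw": 1.5},{"angular": [0,0,0],"xyz": [0,0,0],"claw": 1.5}]}}

```text
t: 6.55
eef_pos: [0.6301, -0.2696, 0.0876]
ee_rot: [3.141, 0.0, -1.265]
force: [-4.1, -1.4, 2.5]
width: 0.0232
gripper_force: 39.9
```

```bash
python3 - <<'E'
from h import *
for i in range(3):
    grab('wrist');s=monitor.get_state();print(s['eef_pos'],s['ee_rot'],s['width'],s['gripper_force'],s['force'])
E
```

```text
[ 0.63020586 -0.26966139  0.08761919] [ 3.14078877e+00  1.40706008e-04 -1.26484874e+00] 0.02330267035834428 39.92350459098816 [-3.41692914 -0.28398407  4.44398709]
[ 0.63018016 -0.26960249  0.08756189] [ 3.14074920e+00  2.30825938e-04 -1.26481668e+00] 0.02317847396237002 39.92636203765869 [-2.78460806 -0.66592756  3.6724747 ]
[ 0.63024519 -0.26959486  0.0875765 ] [ 3.14085961e+00  1.84366905e-04 -1.26480347e+00] 0.02331356132849063 39.92918014526367 [-2.90192363 -1.43144576  3.36427889]
```

>>> {"op": "servo_tool", "data": {"targets": [{"angular": [0,0,0],"xyz": [0,0,-1],"claw": 1.5},{"angular": [0,0,0],"xyz": [0,0,-2],"claw": 1.5},{"angular": [0,0,0],"xyz": [0,0,-3],"claw": 1.5},{"angular": [0,0,0],"xyz": [0,0,-3],"claw": 1.5},{"angular": [0,0,0],"xyz": [0,0,-3],"claw": 1.5},{"angular": [0,0,0],"xyz": [0,0,-3],"claw": 1.5},{"angular": [0,0,0],"xyz": [0,0,-3],"claw": 1.5},{"angular": [0,0,0],"xyz": [0,0,-2],"claw": 1.5}]}}

```text
t: 7.5
eef_pos: [0.6319, -0.2693, 0.2906]
ee_rot: [-3.137, -0.002, -1.264]
force: [0.9, -0.3, -2.5]
width: 0.0232
gripper_force: 39.9
```

>>> {"op": "servo_tool", "data": {"targets": [{"angular": [0,0,-4],"xyz": [0,0,0],"claw": 1.5},{"angular": [0,0,-7],"xyz": [0,0,0],"claw": 1.5},{"angular": [0,0,-7],"xyz": [0,0,0],"claw": 1.5},{"angular": [0,0,-7],"xyz": [0,0,0],"claw": 1.5},{"angular": [0,0,-7],"xyz": [0,0,0],"claw": 1.5},{"angular": [0,0,-7],"xyz": [0,0,0],"claw": 1.5},{"angular": [0,0,-7],"xyz": [0,0,0],"claw": 1.5},{"angular": [0,0,-7],"xyz": [0,0,0],"claw": 1.5},{"angular": [0,0,-7],"xyz": [0,0,0],"claw": 1.5},{"angular": [0,0,-7],"xyz": [0,0,0],"claw": 1.5},{"angular": [0,0,-7],"xyz": [0,0,0],"claw": 1.5},{"angular": [0,0,-5.5],"xyz": [0,0,0],"claw": 1.5},{"angular": [0,0,0],"xyz": [0,0,0],"claw": 1.5}]}}

```text
t: 8.8
eef_pos: [0.6312, -0.269, 0.2876]
ee_rot: [-3.141, -0.001, 0.124]
force: [0.3, 0.1, -1.8]
width: 0.0232
gripper_force: 39.9
```

>>> {"op": "servo_tool", "data": {"targets": [{"angular": [0,0,0],"xyz": [0,-2,0],"claw": 1.5},{"angular": [0,0,0],"xyz": [0,-4,0],"claw": 1.5},{"angular": [0,0,0],"xyz": [0,-4,0],"claw": 1.5},{"angular": [0,0,0],"xyz": [0,-4,0],"claw": 1.5},{"angular": [0,0,0],"xyz": [0,-4,0],"claw": 1.5},{"angular": [0,0,0],"xyz": [0,-4,0],"claw": 1.5},{"angular": [0,0,0],"xyz": [0,-4,0],"claw": 1.5},{"angular": [0,0,0],"xyz": [0,-4,0],"claw": 1.5},{"angular": [0,0,0],"xyz": [0,-4,0],"claw": 1.5},{"angular": [0,0,0],"xyz": [0,-4,0],"claw": 1.5},{"angular": [0,0,0],"xyz": [0,-4,0],"claw": 1.5},{"angular": [0,0,0],"xyz": [0.3,-2.5,0],"claw": 1.5},{"angular": [0,0,0],"xyz": [0,0,0],"claw": 1.5},{"angular": [0,0,0],"xyz": [0,0,0],"claw": 1.5}]}}

```text
t: 10.2
eef_pos: [0.5786, 0.1737, 0.2876]
ee_rot: [-3.141, -0.0, 0.123]
force: [-0.3, 0.0, -3.1]
width: 0.0232
gripper_force: 39.9
```

```bash
python3 - <<'E'
from h import *
import pickle
a=grab('scene');b=grab('top');w=grab('wrist');pickle.dump((w,a,b),open('f2.pkl','wb'))
s=monitor.get_state();print(s['eef_pos'],s['ee_rot'],s['width'],s['gripper_force'],s['force'])
def c(f,x,y,W,h,k):return cv2.resize(f['color'][y:y+h,x:x+W],(W*k,h*k),interpolation=cv2.INTER_CUBIC)
m=np.zeros((600,800,3),np.uint8)
m[:300,:400]=c(a,240,140,100,75,4);m[300:600,:400]=c(b,160,140,100,75,4);m[:300,400:]=c(w,156,100,200,150,2)
cv2.imwrite('pics/c3.png',m)
E
```

```text
[0.57900889 0.17203081 0.28772351] [-3.14137104e+00 -2.07114587e-04  1.21298094e-01] 0.0235335951755441 39.889002442359924 [-0.54879666 -0.96456647 -1.22102859]
```

View pics/c3.png

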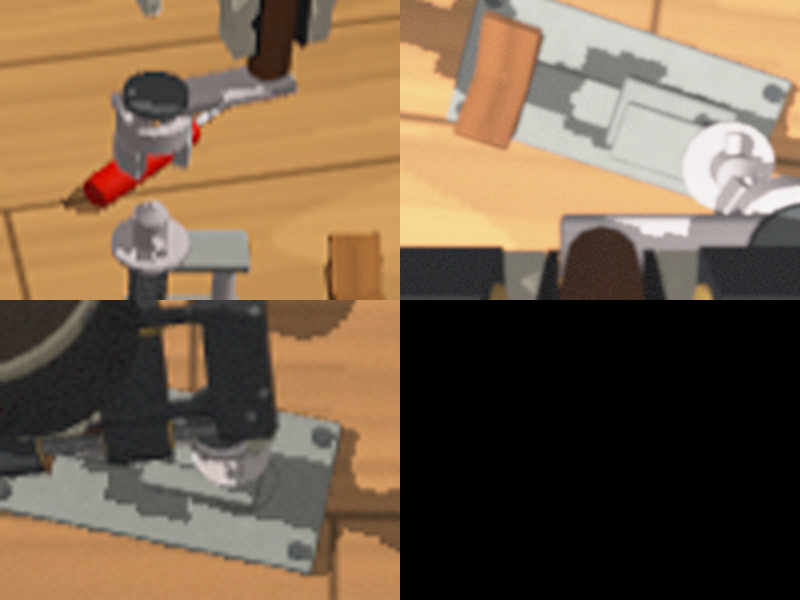

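Hub cap centre in scene at (278.8,163), arm roughly over the shaft; flange in wrist at (320,184). Checking numerically.

```bash
python3 - <<'E'
from h import *
import pickle
w,a,b=pickle.load(open('f2.pkl','rb'))
print('flange',onz(w,156+328/2,100+168/2,.135))
print('flange scene',onz(a,240+150/4,140+243/4,.135),'cap',onz(a,240+155/4,140+92/4,.247), 'top flange', onz(b,160+231/4,140+448/4-75,.135))
print('exp cap px',proj(a,[.587,.108,.247]),'measured',240+155/4,140+92/4)
for th in(0,7,14):
    d=np.array([np.cos(np.radians(th)),np.sin(np.radians(th)),0])*.019
    print(th,[np.round((proj(w,np.array([.587,.108,.143])+s*d)-[156,100])*2+[400,0]) for s in(1,-1)])
E
```

```text
flange [0.58623485 0.1092561  0.135     ]
flange scene [0.59078624 0.10984431 0.135     ] cap [0.58731536 0.10917823 0.247     ] top flange [0.58747351 0.10791699 0.135     ]
exp cap px [278.1825788  162.97343622] measured 278.75 163.0
0 [array([741., 133.]), array([727., 208.])]
7 [array([737., 132.]), array([732., 208.])]
14 [array([732., 133.]), array([737., 208.])]
```

>>> {"op": "servo_tool", "data": {"targets": [{"angular": [0,0,0],"xyz": [0,-0.1,1.5],"claw": 1.5},{"angular": [0,0,0],"xyz": [0,0,1.5],"claw": 1.5},{"angular": [0,0,0],"xyz": [0,0,0.8],"claw": 1.5},{"angular": [0,0,0],"xyz": [0,0,0.5],"claw": 1.5},{"angular": [0,0,0],"xyz": [0,0,0.3],"claw": 1.5},{"angular": [0,0,0],"xyz": [0,0,0],"claw": 1.5}]}}

```text
t: 10.95
eef_pos: [0.5791, 0.1733, 0.2416]
ee_rot: [3.142, 0.0, 0.122]
force: [-0.9, 0.8, -2.5]
width: 0.0231
gripper_force: 39.9
```

>>> {"op": "servo_tool", "data": {"targets": [{"angular": [0,0,0],"xyz": [0,0,0.3],"claw": 1.5},{"angular": [0,0,0],"xyz": [0,0,0.3],"claw": 1.5},{"angular": [0,0,0],"xyz": [0,0,0.3],"claw": 1.5},{"angular": [0,0,0],"xyz": [0,0,0.2],"claw": 1.5},{"angular": [0,0,0],"xyz": [0,0,0.2],"claw": 1.5},{"angular": [0,0,0],"xyz": [0,0,0],"claw": 1.5}]}}

```text
t: 11.55
eef_pos: [0.5789, 0.1735, 0.2282]
ee_rot: [3.141, 0.0, 0.123]
force: [0.2, 1.3, -2.3]
width: 0.0232
gripper_force: 39.9
```

>>> {"op": "servo_tool", "data": {"targets": [{"angular": [0,0,0],"xyz": [0,0,0.2],"claw": 1.5},{"angular": [0,0,0],"xyz": [0,0,0.2],"claw": 1.5},{"angular": [0,0,0],"xyz": [0,0,0.1],"claw": 1.5},{"angular": [0,0,0],"xyz": [0,0,0.1],"claw": 1.5},{"angular": [0,0,0],"xyz": [0,0,0],"claw": 1.5}]}}

```text
t: 12.05
eef_pos: [0.5793, 0.1736, 0.223]
ee_rot: [-3.142, -0.001, 0.123]
force: [-0.1, -0.4, 0.2]
width: 0.0234
gripper_force: 39.9
```

```bash
python3 - <<'E'
from h import *
import pickle
a=grab('scene');b=grab('top');w=grab('wrist');pickle.dump((w,a,b),open('f3.pkl','wb'))
s=monitor.get_state();print(s['eef_pos'],s['ee_rot'],s['force'])
def c(f,x,y,W,h,k):return cv2.resize(f['color'][y:y+h,x:x+W],(W*k,h*k),interpolation=cv2.INTER_CUBIC)
m=np.zeros((600,800,3),np.uint8)
m[:304,:]=c(a,250,180,160,60,5)[:304].copy() if 0 else cv2.resize(a['color'][170:230,255:413],(800,304),interpolation=cv2.INTER_CUBIC)
p=pickle.load(open('f0.pkl','rb'))[1]
m[304:,:400]=cv2.resize(p['color'][128:202,80:180],(400,296),interpolation=cv2.INTER_CUBIC)
m[304:,400:]=c(w,206,130,100,74,4)
cv2.imwrite('pics/c4.png',m)
E
```

```text
[0.57924582 0.17360675 0.22296374] [-3.14144160e+00 -7.43516292e-04  1.22928070e-01] [0.59580089 0.14469299 0.61122095]
```

View pics/c4.png

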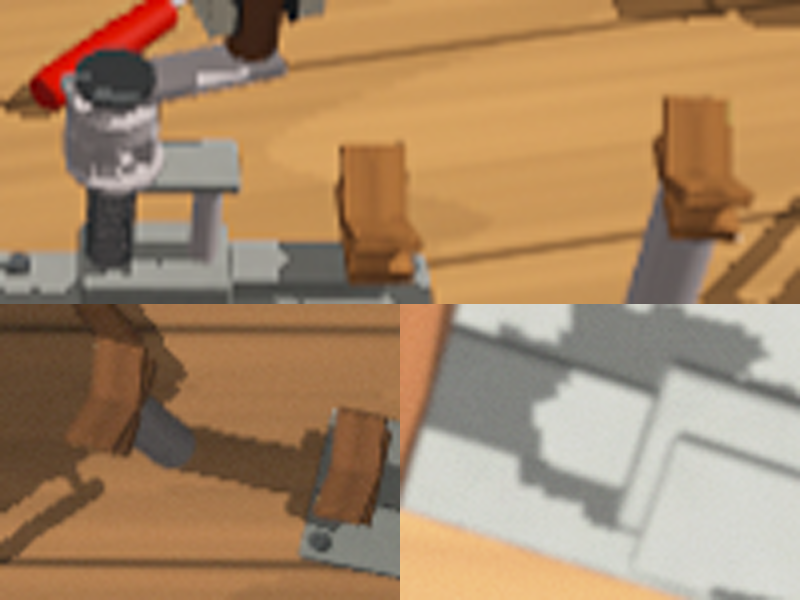

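Hub is down over the pin onto the flange. Scene crop: jack rest far top edge (340–403,146), pillar's (665–728,98); matching corners in the top crop. Computing the height difference.

```bash
python3 - <<'E'
from h import *
import pickle
w,a,b=pickle.load(open('f3.pkl','rb'));p=pickle.load(open('f0.pkl','rb'))[1]
k=158/800
S=lambda u,v:(a,255+u*k-.4,170+v*k-.4); T=lambda u,v:(p,80+u/4-.4,128+(v-304)/4-.4)
r=[]
for n,s1,s2,t1,t2 in(('farL',(340,147),(665,98),(372,523),(132,453)),('farR',(403,146),(728,98),(315,515),(70,441))):
    J,e=tri(S(*s1),T(*t1));P,f=tri(S(*s2),T(*t2));print(n,J,e[0],P,f[0],P-J,np.linalg.norm((P-J)[:2]))
# top-edge scan: vertical profile
g=cv2.cvtColor(a['color'],cv2.COLOR_BGR2HSV)
for x in(324,327,330,333,388,391,394,397): print(x,[ '%d/%d'%(g[y,x,1],g[y,x,2]) for y in (range(195,204) if x<350 else range(185,194))])
E
```

```text
farL [0.57900922 0.21950056 0.10962795] 0.002937670316182187 [0.61362825 0.35663538 0.14909233] 0.0055684815434202456 [0.03461904 0.13713483 0.03946438] 0.14143704682422154
farR [0.58322603 0.25164915 0.1088356 ] 0.0007588043451490456 [0.61919634 0.38923874 0.14949906] 0.001478784274409881 [0.03597031 0.13758959 0.04066345] 0.1422137783641203
324 ['138/214', '139/214', '141/213', '155/193', '171/163', '168/165', '167/165', '169/166', '171/166']
327 ['141/214', '141/214', '142/214', '151/192', '168/158', '168/161', '167/160', '168/161', '167/160']
330 ['139/214', '140/215', '140/215', '153/195', '171/167', '170/171', '171/171', '171/172', '171/172']
333 ['139/214', '140/215', '143/202', '154/171', '168/170', '169/173', '171/173', '171/173', '169/174']
388 ['140/211', '141/212', '140/210', '145/200', '165/175', '169/163', '166/164', '167/165', '167/166']
391 ['140/212', '142/210', '140/209', '144/202', '158/177', '171/158', '168/159', '168/158', '168/158']
394 ['141/211', '142/209', '140/208', '145/195', '160/171', '171/166', '169/167', '168/168', '170/168']
397 ['142/209', '140/207', '141/206', '144/207', '154/194', '173/168', '173/170', '171/170', '170/171']
```

>>> {"op": "servo_tool", "data": {"targets": [{"angular": [0,0,0],"xyz": [1.13,0.1,0],"claw": 1.5},{"angular": [0,0,0],"xyz": [1.09,0.29,0],"claw": 1.5},{"angular": [0,0,0],"xyz": [1.03,0.48,0],"claw": 1.5},{"angular": [0,0,0],"xyz": [0.93,0.65,0],"claw": 1.5},{"angular": [0,0,0],"xyz": [0.8,0.8,0],"claw": 1.5},{"angular": [0,0,0],"xyz": [0.65,0.93,0],"claw": 1.5},{"angular": [0,0,0],"xyz": [0.48,1.03,0],"claw": 1.5},{"angular": [0,0,0],"xyz": [0.29,1.09,0],"claw": 1.5},{"angular": [0,0,0],"xyz": [0.1,1.13,0],"claw": 1.5}]}}

```text
t: 13.1
eef_pos: [0.653, 0.1161, 0.2233]
ee_rot: [-3.141, -0.002, 0.123]
force: [1.9, 2.6, 5.9]
width: 0.0236
gripper_force: 39.9
```

>>> {"op": "servo_tool", "data": {"targets": [{"angular": [0,0,0],"xyz": [-0.1,1.13,0],"claw": 1.5},{"angular": [0,0,0],"xyz": [-0.29,1.09,0],"claw": 1.5},{"angular": [0,0,0],"xyz": [-0.48,1.03,0],"claw": 1.5},{"angular": [0,0,0],"xyz": [-0.65,0.93,0],"claw": 1.5},{"angular": [0,0,0],"xyz": [-0.8,0.8,0],"claw": 1.5},{"angular": [0,0,0],"xyz": [-0.93,0.65,0],"claw": 1.5},{"angular": [0,0,0],"xyz": [-1.03,0.48,0],"claw": 1.5},{"angular": [0,0,0],"xyz": [-1.09,0.29,0],"claw": 1.5},{"angular": [0,0,0],"xyz": [-1.13,0.1,0],"claw": 1.5}]}}

```text
t: 14.0
eef_pos: [0.5956, 0.0448, 0.223]
ee_rot: [-3.139, -0.003, 0.122]
force: [1.7, 9.4, 2.7]
width: 0.0234
gripper_force: 40.0
```

```bash
cat > ht.py <<'E'
from h import *
# top edge row of jack rest in scene, columns 323..334, by half-level crossing; pillar likewise
def edge(v,x0,x1,y0,y1):
    o=[]
    for x in range(x0,x1):
        c=v[y0:y1,x].astype(float);d=np.abs(np.diff(c));i=d.argmax()
        lo=c[:i-1].mean() if i>2 else c[0];hi=c[i+3:i+7].mean();m=(lo+hi)/2
        for j in range(max(i-2,0),i+2):
            if (c[j]-m)*(c[j+1]-m)<=0: o.append(y0+j+(c[j]-m)/(c[j]-c[j+1]));break
    return np.median(o),np.std(o),len(o)
E
python3 - <<'E'
from ht import *
import pickle
a=grab('scene');b=grab('top');pickle.dump((a,b),open('f4.pkl','wb'))
s=monitor.get_state();print(s['t'],s['eef_pos'],s['ee_rot'],s['force'])
a0=pickle.load(open('f3.pkl','rb'))[1]
for f in(a0,a):
    g=cv2.cvtColor(f['color'],cv2.COLOR_BGR2HSV)[:,:,2]
    print(edge(g,325,333,178,208),edge(g,389,397,180,200))
# predicted row of the jack far edge vs lift
for l in(0,.01,.02,.03,.036,.038,.040,.042): print(l,proj(a,[.581,.2356,.1092+l]))
print('pillar',proj(a,[.6164,.3729,.1493]))
E
```

```text
14.1 [0.5946264  0.04473981 0.22308849] [-3.13924564e+00 -2.09155530e-03  1.22230583e-01] [-0.64879045  7.32563263  3.89781166]
(np.float64(178.71535326086956), np.float64(7.360537153525215), 6) (np.float64(188.70982142857142), np.float64(0.24301902411415158), 8)
(np.float64(193.48648648648648), np.float64(6.907469713417621), 7) (np.float64(188.7063041125541), np.float64(0.23795702769724983), 8)
0 [327.19638198 198.60196513]
0.01 [327.6758905  195.64410416]
0.02 [328.16158049 192.64719696]
0.03 [328.65356956 189.61048146]
0.036 [328.95183657 187.76901987]
0.038 [329.05177704 187.15192253]
0.04 [329.15197822 186.53317607]
0.042 [329.25244112 185.91277402]
pillar [390.58104037 189.22843457]
```

>>> {"op": "servo_tool", "data": {"targets": [{"angular": [0,0,0],"xyz": [-1.13,-0.1,0],"claw": 1.5},{"angular": [0,0,0],"xyz": [-1.09,-0.29,0],"claw": 1.5},{"angular": [0,0,0],"xyz": [-1.03,-0.48,0],"claw": 1.5},{"angular": [0,0,0],"xyz": [-0.93,-0.65,0],"claw": 1.5},{"angular": [0,0,0],"xyz": [-0.8,-0.8,0],"claw": 1.5},{"angular": [0,0,0],"xyz": [-0.65,-0.93,0],"claw": 1.5},{"angular": [0,0,0],"xyz": [-0.48,-1.03,0],"claw": 1.5},{"angular": [0,0,0],"xyz": [-0.29,-1.09,0],"claw": 1.5},{"angular": [0,0,0],"xyz": [-0.1,-1.13,0],"claw": 1.5}]}}

```text
t: 15.0
eef_pos: [0.5242, 0.1006, 0.2229]
ee_rot: [3.141, -0.003, 0.123]
force: [9.4, -2.1, -5.2]
width: 0.0233
gripper_force: 40.0
```

>>> {"op": "servo_tool", "data": {"targets": [{"angular": [0,0,0],"xyz": [0.1,-1.13,0],"claw": 1.5},{"angular": [0,0,0],"xyz": [0.29,-1.09,0],"claw": 1.5},{"angular": [0,0,0],"xyz": [0.48,-1.03,0],"claw": 1.5},{"angular": [0,0,0],"xyz": [0.65,-0.93,0],"claw": 1.5},{"angular": [0,0,0],"xyz": [0.8,-0.8,0],"claw": 1.5},{"angular": [0,0,0],"xyz": [0.93,-0.65,0],"claw": 1.5},{"angular": [0,0,0],"xyz": [1.03,-0.48,0],"claw": 1.5},{"angular": [0,0,0],"xyz": [1.09,-0.29,0],"claw": 1.5},{"angular": [0,0,0],"xyz": [1.13,-0.1,0],"claw": 1.5},{"angular": [0,0,0],"xyz": [0,0,0],"claw": 1.5}]}}

```text
t: 16.0
eef_pos: [0.5806, 0.1741, 0.2227]
ee_rot: [3.142, -0.0, 0.123]
force: [-0.0, -2.1, 6.9]
width: 0.0232
gripper_force: 40.0
```

```bash
python3 - <<'E'
from ht import *
import pickle
a=grab('scene');b=grab('top');pickle.dump((a,b),open('f5.pkl','wb'))
s=monitor.get_state();print(s['t'],s['eef_pos'],s['ee_rot'],s['force'])
g=cv2.cvtColor(a['color'],cv2.COLOR_BGR2HSV)[:,:,2]
print(edge(g,326,334,180,196),edge(g,389,397,180,200))
m=np.zeros((600,800,3),np.uint8)
m[:300]=cv2.resize(a['color'][172:217,300:420],(800,300),interpolation=cv2.INTER_CUBIC)
m[300:]=cv2.resize(b['color'][140:188,84:212],(800,300),interpolation=cv2.INTER_CUBIC)
cv2.imwrite('pics/c5.png',m)
E
```

```text
16.1 [0.58015427 0.17393765 0.22273977] [-3.14142360e+00 -6.19051168e-04  1.22866279e-01] [ 0.58378778 -1.52196835  5.18196684]
(np.float64(181.4453125), np.float64(0.4320925210750106), 7) (np.float64(188.71580745341615), np.float64(0.24811764563234667), 8)
```

View pics/c5.png

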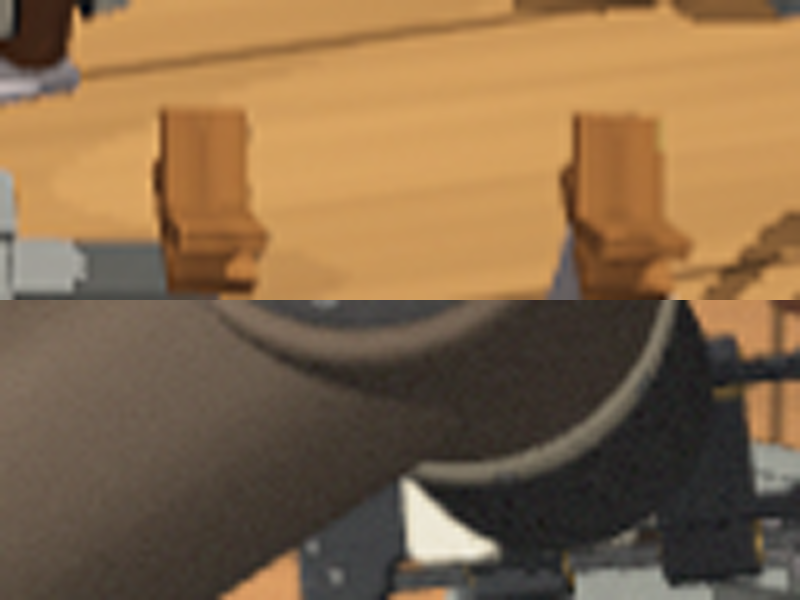

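Rests: jack far top edge at y≈108 (crop), pillar ≈115; about 5–6 mm more lift estimated. Winding 30° more, then releasing to get a clear look from above.

>>> {"op": "servo_tool", "data": {"targets": [{"angular": [0,0,0],"xyz": [1.13,0.1,0],"claw": 1.5},{"angular": [0,0,0],"xyz": [1.09,0.29,0],"claw": 1.5},{"angular": [0,0,0],"xyz": [1.03,0.48,0],"claw": 1.5},{"angular": [0,0,0],"xyz": [0,0,0],"claw": 1.5},{"angular": [0,0,0],"xyz": [0,0,0],"claw": 4},{"angular": [0,0,0],"xyz": [0,0,0],"claw": 6},{"angular": [0,0,0],"xyz": [0,0,0],"claw": 6},{"angular": [0,0,0],"xyz": [0,0,0],"claw": 6},{"angular": [0,0,0],"xyz": [0,0,0],"claw": 6}]}}

```text
t: 17.0
eef_pos: [0.6122, 0.169, 0.2223]
ee_rot: [-3.142, 0.0, 0.123]
force: [-0.8, 0.1, 0.1]
width: 0.0571
gripper_force: 0.0
```

>>> {"op": "servo_tool", "data": {"targets": [{"angular": [0,0,0],"xyz": [0,0,-1],"claw": 6},{"angular": [0,0,0],"xyz": [0,0,-3],"claw": 6},{"angular": [0,0,0],"xyz": [0,0,-4],"claw": 6},{"angular": [0,0,0],"xyz": [0,0,-4],"claw": 6},{"angular": [0,0,0],"xyz": [0,0,-3],"claw": 6},{"angular": [0,0,0],"xyz": [0,0,0],"claw": 6},{"angular": [0,0,0],"xyz": [0,0,0],"claw": 6}]}}

```text
t: 17.7
eef_pos: [0.6123, 0.169, 0.3739]
ee_rot: [-3.14, -0.002, 0.123]
force: [-0.1, 0.3, -0.9]
width: 0.0599
gripper_force: 0.0
```

>>> {"op": "servo_tool", "data": {"targets": [{"angular": [0,0,0],"xyz": [-0.6,-2.2,0.5],"claw": 6},{"angular": [0,0,0],"xyz": [-0.6,-3.3,1],"claw": 6},{"angular": [0,0,0],"xyz": [-0.6,-3.3,1],"claw": 6},{"angular": [0,0,0],"xyz": [-0.5,-3.3,0.5],"claw": 6},{"angular": [0,0,0],"xyz": [-0.3,-1.1,0],"claw": 6},{"angular": [0,0,0],"xyz": [0,0,0],"claw": 6},{"angular": [0,0,0],"xyz": [0,0,0],"claw": 6},{"angular": [0,0,0],"xyz": [0,0,0],"claw": 6}]}}

```text
t: 18.5
eef_pos: [0.5706, 0.2958, 0.3426]
ee_rot: [3.141, 0.0, 0.122]
force: [0.0, -0.2, -1.0]
width: 0.0603
gripper_force: 0.0
```

```bash
cat > m.py <<'E'
from h import *
def disp(f,c,hw,hh,e,srch=5,K=8):
    """subpixel shift of patch centred c (half sizes) near c+e: normalised correlation on upscaled image"""
    G=f['color'].astype(np.float32)
    def cut(cx,cy,w,h): return cv2.getRectSubPix(f['color'],(int(2*w),int(2*h)),(float(cx),float(cy)))
    t=cut(c[0],c[1],hw,hh);s=cut(c[0]+e[0],c[1]+e[1],hw+srch,hh+srch)
    up=lambda i:cv2.resize(i,None,fx=K,fy=K,interpolation=cv2.INTER_CUBIC)
    r=cv2.matchTemplate(up(s),up(t),cv2.TM_CCOEFF_NORMED);_,v,_,p=cv2.minMaxLoc(r)
    return np.array(e)+np.array(p)/K-srch,v
E
python3 - <<'E'
from m import *
import pickle
w=grab('wrist');a=grab('scene');b=grab('top');pickle.dump((w,a,b),open('f6.pkl','wb'))
s=monitor.get_state();print(s['t'],s['eef_pos'],s['ee_rot'])
J=np.array([.6155,.2295]);P=np.array([.6495,.3655])
for n,f in(('w',w),('a',a),('b',b)):
    j=proj(f,[*J,.135]);p=proj(f,[*P,.135]);print(n,j,p,p-j)
    if n=='w':
        for hw,hh in((12,30),(16,36),(22,36)): print(disp(f,j,hw,hh,p-j,10))
    if n=='a':
        for hw,hh in((8,10),(10,14),(9,16)): print(disp(f,j,hw,hh,p-j,6))
m=np.zeros((600,800,3),np.uint8)
j=proj(w,[.633,.297,.135]);x,y=int(j[0])-120,max(int(j[1])-60,0)
m[:400]=cv2.resize(w['color'][y:y+120,x:x+240],(800,400),interpolation=cv2.INTER_CUBIC);print(x,y)
m[400:]=cv2.resize(a['color'][178:218,310:410],(500,200),interpolation=cv2.INTER_CUBIC) if 0 else 0
m[400:600,:500]=cv2.resize(a['color'][178:218,310:410],(500,200),interpolation=cv2.INTER_CUBIC)
cv2.imwrite('pics/c6.png',m)
E
```

```text
18.65 [0.57067588 0.2957921  0.34280494] [-3.14144074e+00 -2.31867325e-04  1.21663917e-01]
w [318.61278981 141.05128277] [202.26811006  94.89327997] [-116.34467975  -46.15800279]
(array([-114.71967975,  -46.53300279]), 0.4773360788822174)
(array([-114.34467975,  -46.28300279]), 0.35914546251296997)
(array([-114.21967975,  -45.78300279]), 0.3298949599266052)
a [330.3827769  201.39560052] [391.90215204 203.93347485] [61.51937514  2.53787433]
(array([61.76937514,  2.03787433]), 0.9011174440383911)
(array([61.76937514,  2.16287433]), 0.9107466340065002)
(array([61.64437514,  2.16287433]), 0.9142563939094543)
b [165.89567178 164.81050034] [109.03832546 150.35131664] [-56.85734633 -14.45918371]
142 58
```

View pics/c6.png

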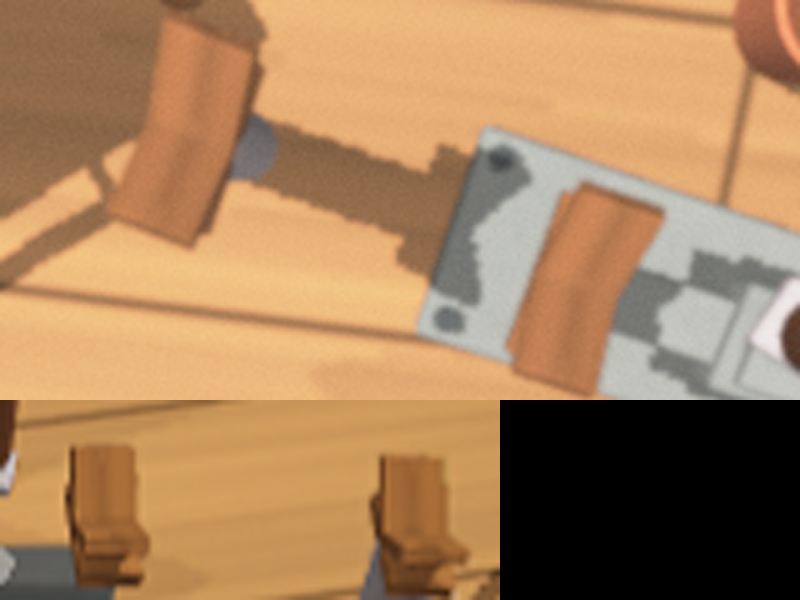

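Wrist crop: jack rest top corners (585,183),(663,212),(593,394),(514,362); pillar rest (163,18),(253,52),(193,247),(108,212). Scene crop far edges at y 446 and 457.

```bash
python3 - <<'E'
from m import *
import pickle
w,a,b=pickle.load(open('f6.pkl','rb'))
W=lambda u,v:(w,142+u/3.333-.35,58+v/3.333-.35); S=lambda u,v:(a,310+u/5-.4,178+(v-400)/5-.4)
D={}
for n,s,t in(('J',(103,446),(554,379)),('P',(412,457),(150,230))):
    D[n],e=tri(S(*s),W(*t));print(n,D[n],e)
print('diff',D['P']-D['J'])
# scale-free check: length of rest along wrist rays at given z -> height where far-near ends are equal length
def L(p,q,z): return np.linalg.norm(onz(*W(*p),z)-onz(*W(*q),z))
for z in(.14,.145,.15,.155,.16): print(z,'J',L((624,198),(554,379),z),'P',L((208,35),(150,230),z))
hsv=cv2.cvtColor(w['color'],cv2.COLOR_BGR2HSV)
for p in((590,290),(180,130),(350,60),(30,100),(560,250)):
    x,y=142+p[0]/3.333,58+p[1]/3.333;print(p,hsv[int(y),int(x)])
mk=((hsv[...,0]<13)&(hsv[...,1]>140)&(hsv[...,2]>130)).astype(np.uint8)
mk=cv2.morphologyEx(mk,cv2.MORPH_OPEN,np.ones((3,3)))
cs,_=cv2.findContours(mk,cv2.RETR_EXTERNAL,cv2.CHAIN_APPROX_NONE)
for c in cs:
    if 500<cv2.contourArea(c)<6000 :
        r=cv2.minAreaRect(c);print(r,cv2.contourArea(c),cv2.approxPolyDP(c,4,True)[:,0].tolist())
E
```

```text
J [0.58141704 0.23828244 0.14815433] [np.float64(0.00014438060426752265), np.float64(0.0001443806042674126)]
P [0.6142758  0.37784748 0.14715661] [np.float64(6.818392589659806e-05), np.float64(6.818392589655708e-05)]
diff [ 0.03285875  0.13956503 -0.00099772]
0.14 J 0.06440850239223478 P 0.06449520789709444
0.145 J 0.06346012215080594 P 0.06354555096416398
0.15 J 0.0625117419093771 P 0.06259589403123363
0.155 J 0.06156336166794839 P 0.061646237098303275
0.16 J 0.06061498142651953 P 0.060696580165372924
(590, 290) [ 12 144 182]
(180, 130) [ 12 139 191]
(350, 60) [ 15 121 233]
(30, 100) [ 14 125 147]
(560, 250) [ 12 145 200]
((314.2926940917969, 143.86585998535156), (26.26097869873047, 57.760189056396484), 24.77513885498047) 734.0 [[337, 124], [325, 131], [327, 118], [313, 117], [317, 122], [309, 124], [300, 169], [306, 170], [309, 158], [315, 162], [310, 168], [319, 165], [322, 156], [308, 154], [311, 144], [324, 131], [327, 135], [319, 145], [323, 148]]
((196.747314453125, 97.10853576660156), (28.932676315307617, 60.60947799682617), 17.354022979736328) 837.0 [[215, 72], [208, 82], [196, 73], [202, 67], [192, 65], [192, 95], [185, 101], [192, 104], [183, 105], [176, 122], [194, 114], [203, 117], [204, 107], [196, 114], [186, 108], [193, 109], [194, 97], [201, 93], [211, 100], [208, 91], [215, 85]]
```

```bash
python3 - <<'E'
from m import *
import pickle
w,a,b=pickle.load(open('f6.pkl','rb'))
g=cv2.cvtColor(a['color'],cv2.COLOR_BGR2GRAY).astype(float)
def row(x0,x1,y0,y1):
    p=g[y0:y1,x0:x1].mean(1);lo=p[:3].mean();hi=p[-4:].mean();m=(lo+hi)/2
    i=np.where((p[:-1]-m)*(p[1:]-m)<=0)[0][0];return y0+i+(p[i]-m)/(p[i]-p[i+1])
rj,rp=row(326,335,181,194),row(388,397,183,196);print('rows',rj,rp)
for nm,c in(('far',(308,171.4)),('near',(329,117.2)),('mid',(318.4,144.3))):
    for hw,hh in((9,8),(13,10)): print(nm,disp(w,c,hw,hh,(-122,-46),6))
def zat(f,u,v,x):   # z where the ray crosses the plane at given x
    o,d=ray(f,u,v);return (o+d*(x-o[0])/d[0])
for jx,px in((.5814,.6143),(.5814,.6153),(.5814,.6133)):
    J=zat(a,330.2,rj,jx);P=zat(a,392,rp,px);print(jx,px,J,P,'dz',P[2]-J[2])
f=pickle.load(open('f3.pkl','rb'))[1];g=cv2.cvtColor(f['color'],cv2.COLOR_BGR2GRAY).astype(float)
r0=row(325,333,193,204);print('start row',r0,'z',zat(f,328.5,r0,.5814))
E
```

```text
rows 181.24624624624624 188.6375968992248
far (array([-121.375,  -46.125]), 0.9877979755401611)
far (array([-119.5  ,  -45.375]), 0.966154932975769)
near (array([-116.,  -52.]), 0.2574082612991333)
near (array([-116.,  -52.]), 0.27579349279403687)
mid (array([-116.25 ,  -45.375]), 0.7751149535179138)
mid (array([-117.125,  -43.75 ]), 0.8100574016571045)
0.5814 0.6143 [0.5814     0.23589814 0.16638549] [0.6143     0.37747333 0.14842044] dz -0.017965042333730086
0.5814 0.6153 [0.5814     0.23589814 0.16638549] [0.6153     0.37681186 0.14947514] dz -0.016910342346490026
0.5814 0.6133 [0.5814     0.23589814 0.16638549] [0.6133     0.37813479 0.14736574] dz -0.019019742320970034
start row 198.08773712737127 z [0.5814     0.23854004 0.11079635]
```

```bash
python3 - <<'E'
from m import *
import pickle
w,a,b=pickle.load(open('f6.pkl','rb'))
g=cv2.cvtColor(a['color'],cv2.COLOR_BGR2GRAY).astype(float)
def row(x,y0,y1):
    p=g[y0:y1,x-1:x+2].mean(1);m=(p[:2].mean()+p[-3:].mean())/2
    i=np.where((p[:-1]-m)*(p[1:]-m)<=0)[0][0];return y0+i+(p[i]-m)/(p[i]-p[i+1])
J=[row(x,184,193) for x in(327,329,331,333)];P=[row(x,185,194) for x in(389,391,393,395)];print(np.round(J,2),np.round(P,2))
rj,rp=np.mean(J),np.mean(P)
jw=np.array([142+554/3.333-.35,58+379/3.333-.35])
for d in((-121.2,-44.7),(-121.4,-46.1)):
    X,e=tri((a,330.3,rj),(w,*jw));Y,e2=tri((a,392,rp),(w,*(jw+d)));print(X,Y,Y-X,e,e2, np.degrees(np.arctan2((Y-X)[1],(Y-X)[0])))
# plate direction from wrist: long plate edge
p=onz(w,142+485/3.333,58+127/3.333,.012);q=onz(w,142+798/3.333,58+231/3.333,.012);print('plate dir',np.degrees(np.arctan2(*(p-q)[1::-1])))
E
```

```text
[186.53 186.52 186.48 186.48] [188.5  188.65 188.57 188.6 ]
[0.58155537 0.2384255  0.14916121] [0.61439395 0.37747564 0.14869034] [ 0.03283857  0.13905014 -0.00047087] [np.float64(0.00021863556155465904), np.float64(0.0002186355615546351)] [np.float64(9.351442875111047e-05), np.float64(9.351442875113694e-05)] 76.71228828941744
[0.58155537 0.2384255  0.14916121] [0.61578236 0.37707304 0.15003088] [0.03422699 0.13864754 0.00086967] [np.float64(0.00021863556155465904), np.float64(0.0002186355615546351)] [np.float64(0.0005340454833528115), np.float64(0.0005340454833528242)] 76.13302982739904
plate dir 79.50594022003598
```

>>> {"op": "servo_tool", "data": {"targets": [{"angular": [0,0,0],"xyz": [1,0,-1],"claw": 6},{"angular": [0,0,0],"xyz": [1.5,0,-2],"claw": 6},{"angular": [0,0,0],"xyz": [1,0,-2],"claw": 6},{"angular": [0,0,0],"xyz": [0.5,0,-1],"claw": 6},{"angular": [0,0,0],"xyz": [0,0,0],"claw": 6},{"angular": [0,0,0],"xyz": [0,0,0],"claw": 6},{"angular": [0,0,0],"xyz": [0,0,0],"claw": 6}]}}

```text
t: 19.35
eef_pos: [0.6096, 0.3012, 0.4017]
ee_rot: [3.141, 0.001, 0.123]
force: [-0.0, -0.3, -0.4]
width: 0.0599
gripper_force: 0.0
```

```bash
python3 - <<'E'
from m import *
import pickle
w=grab('wrist');a=grab('scene');pickle.dump((w,a),open('f7.pkl','wb'))
print(monitor.get_state()['eef_pos'])
J=np.array([.5816,.2384,.1492])
for P in([.6144,.3775,.1487],[.6158,.3771,.15]):
    c=proj(w,J);e=proj(w,P)-c;print(c,e)
    for hw,hh in((7,6),(9,8),(12,9)):
        d,v=disp(w,c,hw,hh,e,5);X,_=tri((a,330.3,186.5),(w,*c));Y,r=tri((a,392,188.58),(w,*(c+d)));print(d,v,Y-X,r[0],np.degrees(np.arctan2((Y-X)[1],(Y-X)[0])))
w0=pickle.load(open('f6.pkl','rb'))[0];c=np.array([307.9,171.4])
for hw,hh in((7,6),(9,8),(9,6)): print('old',disp(w0,c,hw,hh,(-121,-45),5))
# screw/plate: flange is under the crank; plate edge points for direction by Hough on both
E
```

```text
[0.60962205 0.30139664 0.40198082]
[299.76803294 190.8034746 ] [-100.61631418  -36.42400066]
[-101.11631418  -37.79900066] 0.9901902675628662 [0.03439641 0.13901748 0.00070593] 0.0008268209672160149 76.10269327529849
[-99.36631418 -37.17400066] 0.9863677620887756 [0.03453483 0.13756852 0.001385  ] 0.0003092854006840086 75.90783257329586
[-99.61631418 -37.29900066] 0.966017484664917 [0.034561   0.13776095 0.00132827] 0.00013385554078727658 75.91649623578732
[299.76803294 190.8034746 ] [-100.41762274  -37.2964633 ]
[-101.16762274  -37.7964633 ] 0.9893480539321899 [0.0343648  0.13906904 0.0006609 ] 0.0008524937197255519 76.11992054526908
[-99.41762274 -37.1714633 ] 0.9856449365615845 [0.03450268 0.13762029 0.00133879] 0.0002837674802772379 75.92551589846346
[-99.54262274 -37.2964633 ] 0.9649396538734436 [0.03459883 0.13768935 0.00138683] 0.000172820369358254 75.89465416598154
old (array([-122.625,  -46.625]), 0.9870190620422363)
old (array([-121.375,  -46.125]), 0.9874939918518066)
old (array([-121.25 ,  -46.125]), 0.9839468598365784)
```

A view from the robot's side, opposite to the scene camera, will cancel the position error. Turning the wrist round for it.

>>> {"op": "servo_tool", "data": {"targets": [{"angular": [0,0,8.5],"xyz": [0,0,0],"claw": 6},{"angular": [0,0,8.5],"xyz": [0,0,0],"claw": 6},{"angular": [0,0,8.5],"xyz": [0,0,0],"claw": 6},{"angular": [0,0,8.5],"xyz": [0,0,0],"claw": 6},{"angular": [0,0,8.5],"xyz": [0,0,0],"claw": 6},{"angular": [0,0,8.5],"xyz": [0,0,0],"claw": 6},{"angular": [0,0,8.5],"xyz": [0,0,0],"claw": 6},{"angular": [0,0,8.5],"xyz": [0,0,0],"claw": 6},{"angular": [0,0,8.5],"xyz": [0,0,0],"claw": 6},{"angular": [0,0,8.5],"xyz": [0,0,0],"claw": 6},{"angular": [0,0,8.5],"xyz": [0,0,0],"claw": 6},{"angular": [0,0,8.5],"xyz": [0,0,0],"claw": 6},{"angular": [0,0,8.5],"xyz": [0,0,0],"claw": 6},{"angular": [0,0,8.5],"xyz": [0,0,0],"claw": 6},{"angular": [0,0,8.5],"xyz": [0,0,0],"claw": 6},{"angular": [0,0,8.5],"xyz": [0,0,0],"claw": 6},{"angular": [0,0,8.5],"xyz": [0,0,0],"claw": 6},{"angular": [0,0,8.5],"xyz": [0,0,0],"claw": 6},{"angular": [0,0,8.5],"xyz": [0,0,0],"claw": 6},{"angular": [0,0,8.5],"xyz": [0,0,0],"claw": 6}]}}

```text
t: 21.45
eef_pos: [0.6097, 0.3016, 0.4022]
ee_rot: [-3.141, -0.0, -2.85]
force: [-0.1, -0.9, -0.4]
width: 0.0602
gripper_force: 0.0
```

>>> {"op": "servo_tool", "data": {"targets": [{"angular": [0,0,0],"xyz": [2,0,1],"claw": 6},{"angular": [0,0,0],"xyz": [3,0,2],"claw": 6},{"angular": [0,0,0],"xyz": [3,0,2],"claw": 6},{"angular": [0,0,0],"xyz": [3,0,2],"claw": 6},{"angular": [0,0,0],"xyz": [1,0,1],"claw": 6},{"angular": [0,-7.5,0],"xyz": [0,0,0],"claw": 6},{"angular": [0,-7.5,0],"xyz": [0,0,0],"claw": 6},{"angular": [0,-7.5,0],"xyz": [0,0,0],"claw": 6},{"angular": [0,-7.5,0],"xyz": [0,0,0],"claw": 6},{"angular": [0,0,0],"xyz": [0,0,0],"claw": 6},{"angular": [0,0,0],"xyz": [0,0,0],"claw": 6},{"angular": [0,0,0],"xyz": [0,0,0],"claw": 6}]}}

```text
t: 22.65
eef_pos: [0.496, 0.2676, 0.3244]
ee_rot: [3.139, 0.525, -2.845]
force: [0.2, 0.1, 1.2]
width: 0.0599
gripper_force: 0.0
```

```bash
python3 - <<'E'
from m import *
import pickle
w=grab('wrist');a=grab('scene');pickle.dump((w,a),open('f8.pkl','wb'))
s=monitor.get_state();print(s['t'],s['eef_pos'],s['ee_rot'],s['force'])
for p in([.5816,.2384,.1492],[.6144,.3775,.1487],[.614,.2306,.13],[.6475,.3695,.13],[.587,.1085,.182]): print(proj(w,p))
print(-np.array(w['R']).T@w['t'])
cv2.imwrite('pics/w8.png',cv2.resize(w['color'][:250],(800,390),interpolation=cv2.INTER_CUBIC))
E
```

```text
22.75 [0.49643064 0.2679167  0.32436433] [ 3.13914119  0.52524703 -2.84593043] [0.78226664 0.94292573 0.36887579]
[206.8066347  154.56761079]
[310.73675403 198.96462946]
[197.39280723 163.31574642]
[293.66243185 203.51389796]
[ 63.84294405 148.87094166]
[0.37010884 0.2294756  0.40632896]
```

View pics/w8.png

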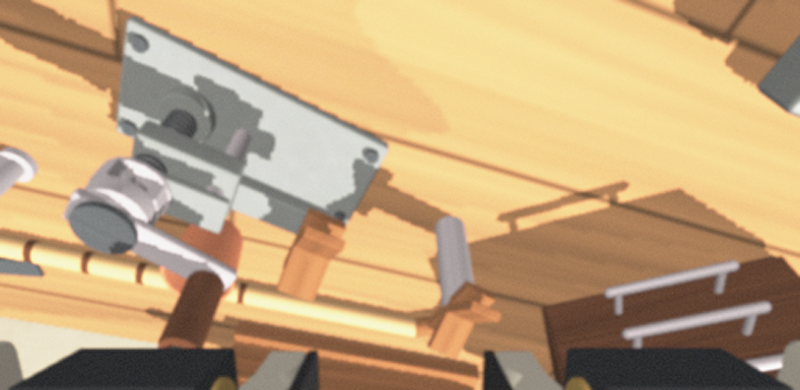

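The view (upside down) shows the jack rest at (310,258), the pillar rest at (460,318), crank seated on its flange. Matching patches numerically in opposite views.

```bash
python3 - <<'E'
from m import *
import pickle
w,a=pickle.load(open('f8.pkl','rb'));w6=pickle.load(open('f6.pkl','rb'))[0];w7=pickle.load(open('f7.pkl','rb'))[0]
X=np.array([.6142,.2306,.132])
ca,cw=proj(a,X),proj(w,X)
print(ca,cw)
far=np.array([.5816,.2384,.1492])
da=[disp(a,ca,hw,hh,(61.7,2.2),4) for hw,hh in((7,10),(8,12),(9,14))]+[disp(a,proj(a,far)+[0,4],8,8,(61.7,2.2),4)]
dw=[disp(w,cw,hw,hh,(96.5,41),7) for hw,hh in((10,12),(12,14),(14,16),(16,18))]
print('scene',da);print('wrist',dw)
from itertools import product
for i,j in product(da,dw):
    Y,r=tri((a,*(ca+i[0])),(w,*(cw+j[0])));print(np.round((Y-X)*1000,1),round(r[0]*1000,2))
for s in((.0328,.139,-.0005),(.0342,.1386,.0009),(.0342,.1386,.003)): print(s,proj(w,X+s)-cw,proj(a,X+s)-ca)
E
```

```text
[330.51466904 201.85172015] [197.14178694 164.51476447]
scene [(array([62.075,  2.075]), 0.9197145700454712), (array([61.7  ,  2.075]), 0.9188590049743652), (array([61.575,  2.075]), 0.9161381125450134), (array([61.95 ,  2.075]), 0.9328979849815369)]
wrist [(array([95.75, 40.75]), 0.7365694642066956), (array([97.125, 39.5  ]), 0.5696262121200562), (array([93.25 , 39.625]), 0.49976176023483276), (array([96.5  , 38.875]), 0.4169408679008484)]
[ 33.9 137.7   1.1] 0.03
[ 32.3 139.   -0.5] 0.34
[ 34.1 135.8   0.6] 1.81
[ 32.2 138.5  -1. ] 0.26
[ 33.6 137.2   1.1] 0.41
[ 32.1 138.5  -0.5] 0.71
[ 33.9 135.3   0.7] 1.44
[ 31.9 138.1  -0.9] 0.12
[ 33.5 137.1   1.1] 0.53
[ 32.  138.4  -0.4] 0.83
[ 33.8 135.2   0.7] 1.32
[ 31.8 137.9  -0.9] 0.24
[ 33.8 137.5   1.1] 0.16
[ 32.3 138.8  -0.5] 0.46
[ 34.1 135.6   0.6] 1.69
[ 32.1 138.4  -0.9] 0.13
(0.0328, 0.139, -0.0005) [96.8234583  39.58828243] [62.31056724  2.14740936]
(0.0342, 0.1386, 0.0009) [96.26030798 40.93646902] [62.52118384  2.17190509]
(0.0342, 0.1386, 0.003) [96.39703001 42.07811212] [62.72027678  1.53296541]
```

All the estimates put the two rests within about 1 mm of level. The crank stands seated on the shaft and the robot is clear of everything.

```bash
python3 -c "
from h import *
print(order.job_done())"
```

```text
the job is handed in; nothing more can be done
None
```

I fitted the crank down over the pin onto the flange, wound it 390° clockwise and left it standing on the shaft. By my camera measurements the jack's V rest is level with the pillar's to within about 1 mm. The job was handed in at about 23 s with the gripper touching nothing; the hand-in gave no verdict.

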